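Caliper the spare jar lids and put them away by size

TASK

Switch the bench caliper on with its power key (the one nearer the jaws), slide its jaws fully shut and, with them shut, press its zero key (the one at the far end of the readout head). Then take the two or three loose steel jar lids one after another, the largest first and the smallest last: lay each flat between the jaws and slide the moving jaw shut until both jaws bear firmly on the lid for a moment, without crushing it. Put every lid away lying flat on the floor of the open drawer, the 38 and 48 mm sizes in its narrow compartment and the 58 and 66 mm sizes in its wide one, and push the drawer fully home; leave the jars and the scoop where they are.

Things in the scene. Friction and masses are not known exactly. Their poses are not given: they have to be found in the camera images.
- caliper: bench caliper: a large digital caliper clamped flat on a grey stand plate 150 (x) x 260 (y) x 12 mm, fixed to the counter. Origin at the centre of the plate's underside. The steel beam runs along its y at x +50 mm (20 wide, z 18 to 26 mm); both jaws reach from it towards -x, ending at x -58 mm; the fixed jaw's face is at y -100 mm, and the jaws open to +y
- fixed_face (a point): point on the plate's top (12 mm above the counter) directly below the fixed jaw's measuring face, 85 mm out from the beam's centre line and 23 mm in from the jaw's free end: a lid should lie with its centre about here in x, half the opening along +y. Both jaws are steel bars 108 (x) x 16 (y) x 10 mm, 17 to 27 mm above the counter
- moving_face (a point): the same point below the moving jaw's measuring face; the opening is the distance between the two
- slide (a joint): opening between the jaws in m: 0 shut, 0.092 fully open. The slide (moving jaw, readout head, keys, thumb rest) runs along the caliper's y; about 2 N of friction, stays where it is left
- thumb_grip (a point): centre of the top of the slide's upright thumb rest, a block 22 (x) x 12 (y) x 38 mm, top 54 mm above the counter, 44 mm clear of the moving jaw's back; pinch it across y from above to slide the jaw
- power_key_top (a point): top centre of the power key, a round grey key 15 mm across on the black readout head (44 x 106 mm, top 38 mm above the counter), at the end nearer the jaws, 18 mm from the moving jaw's face; stands 7 mm proud at rest. It moves with the slide
- power_key (a joint): travel of the power key in m: 0 up, 0.004 fully down; 1 N to start, 5 N fully down; springs back. It counts as pressed at 0.003
- zero_key_top (a point): top centre of the zero key, the same as the power key but at the end of the head away from the jaws, 68 mm from the power key, beyond the green display
- zero_key (a joint): travel of the zero key in m, as for the power key
- drawer_pull (a point): middle of the front face of the drawer's pull, a bar 90 (y) x 10 x 14 mm whose face stands 32 mm in front of the drawer's inside (20 mm in front of the drawer front, which is 54 mm tall), 36 mm above the counter; push here towards the unit
- drawer (a joint): how far the drawer is open in m: 0 fully home, 0.18 fully out; about 2 N of friction plus some drag, stays where it is left, stops hard at 0
- drawer_unit: low wooden drawer unit, 220 (x) x 310 (y) x 66 mm tall, fixed to the counter; origin at the centre of its underside; the drawer opens towards its -x
- narrow_bin (a point): middle of the floor of the drawer's narrow compartment (on the drawer's +y side): inside 160 (x) x 115 (y) mm; floor 12 mm above the counter, drawer walls 5 mm thick with tops 44 mm above the counter, the divider 5 mm thick with its top at 38 mm
- wide_bin (a point): middle of the floor of the drawer's wide compartment (-y side): inside 160 (x) x 160 (y) mm, same heights
- lid_66: plain brushed-steel screw lid for a storage jar, closed face up, 66 mm across and 20 mm tall, about 60 g; origin at the centre of its underside, z up through its closed face. It may be absent
- lid_58: plain brushed-steel screw lid for a storage jar, closed face up, 58 mm across and 20 mm tall, about 50 g; origin at the centre of its underside, z up through its closed face. It may be absent
- lid_48: plain brushed-steel screw lid for a storage jar, closed face up, 48 mm across and 20 mm tall, about 38 g; origin at the centre of its underside, z up through its closed face. It may be absent
- lid_38: plain brushed-steel screw lid for a storage jar, closed face up, 38 mm across and 20 mm tall, about 28 g; origin at the centre of its underside, z up through its closed face. It may be absent
- jar_a: bystander: glass jar of dried mango with a steel lid, 84 mm across, 150 mm tall; origin at the centre of its underside
- jar_b: bystander: the same jar with dried plums
- scoop: bystander: aluminium scoop, 180 mm long, origin under the root of its handle, bowl to its +x
Not all that is in view belongs to the job. What is shaped like the lid_58 but orange is not meant.

How it is judged:
On the way, in this order (a step that is already met when the one before it is completed fails the run):
1. the power key is pressed (3 mm or more) (value of joint power_key above 0.003 m), for 0.05 s.
2. the jaws are fully shut (within 1.5 mm) and the zero key is pressed (3 mm or more) (value of joint slide below 0.0015 m and value of joint zero_key above 0.003 m), for 0.05 s.
3. the 66 mm lid lies flat on the stand plate and both jaws bear on it with more than 1.5 N (held 0.2 s) (contact force between lid_66 and moving_jaw above 1.5 N and contact force between lid_66 and fixed_jaw above 1.5 N and angle between lid_66's own z axis and vertical below 0.12 rad and z of lid_66 in the frame of fixed_face below 0.005 m), for 0.2 s.
4. the 58 mm lid lies flat on the stand plate and both jaws bear on it with more than 1.5 N (held 0.2 s) (contact force between lid_58 and moving_jaw above 1.5 N and contact force between lid_58 and fixed_jaw above 1.5 N and angle between lid_58's own z axis and vertical below 0.12 rad and z of lid_58 in the frame of fixed_face below 0.005 m), for 0.2 s.
5. the 48 mm lid lies flat on the stand plate and both jaws bear on it with more than 1.5 N (held 0.2 s) (contact force between lid_48 and moving_jaw above 1.5 N and contact force between lid_48 and fixed_jaw above 1.5 N and angle between lid_48's own z axis and vertical below 0.12 rad and z of lid_48 in the frame of fixed_face below 0.005 m), for 0.2 s.
6. the 38 mm lid lies flat on the stand plate and both jaws bear on it with more than 1.5 N (held 0.2 s) (contact force between lid_38 and moving_jaw above 1.5 N and contact force between lid_38 and fixed_jaw above 1.5 N and angle between lid_38's own z axis and vertical below 0.12 rad and z of lid_38 in the frame of fixed_face below 0.005 m), for 0.2 s.
At the end, for the whole second after the job is handed in: The drawer is fully home (within 4 mm); every lid present lies flat and at rest on the drawer's floor, the 38 and 48 mm lids in the narrow compartment and the 58 and 66 mm lids in the wide one (none stacked or tilted) (value of joint drawer below 0.004 m and x of lid_66 in the frame of wide_bin between -0.08 and 0.08 m and y of lid_66 in the frame of wide_bin between -0.075 and 0.075 m and z of lid_66 in the frame of wide_bin between -0.004 and 0.005 m and angle between each of lid_66, lid_58, lid_48, lid_38's own z axis and vertical below 0.12 rad and linear speed of each of lid_66, lid_58, lid_48, lid_38 below 0.02 m/s and x of lid_58 in the frame of wide_bin between -0.08 and 0.08 m and y of lid_58 in the frame of wide_bin between -0.075 and 0.075 m and z of lid_58 in the frame of wide_bin between -0.004 and 0.005 m and x of lid_48 in the frame of narrow_bin between -0.08 and 0.08 m and y of lid_48 in the frame of narrow_bin between -0.053 and 0.053 m and z of lid_48 in the frame of narrow_bin between -0.004 and 0.005 m and x of lid_38 in the frame of narrow_bin between -0.08 and 0.08 m and y of lid_38 in the frame of narrow_bin between -0.053 and 0.053 m and z of lid_38 in the frame of narrow_bin between -0.004 and 0.005 m); the robot touches nothing.
It fails at once if a lid is crushed between the jaws (over 45 N) (contact force between any of lid_66, lid_58, lid_48, lid_38 and moving_jaw above 45 N).
It fails at once if a jar or the scoop is pushed more than 3 cm (distance of any of jar_a, jar_b, scoop from where it was at the start of the episode above 0.03 m).
Of lid_66, lid_58, lid_48, lid_38 only 2 to 3 are there at a start; the rules pass over those that are not, and their reading is None.
At some moment in a run one of lid_66, lid_58, lid_48, lid_38 may be knocked a few centimetres aside while the robot is not near it.
Once in a run the grip may slacken for a moment while it holds something.
It also fails if it takes over 210 s, if anything falls off the work surface, if the arm or the gripper's body presses on something with over 40 N, if the wrist force passes 120 N, or if a joint passes its speed limit or range.

ROBOT

A 6-joint arm with a two-finger parallel gripper is mounted at the origin on the work surface. World frame = base frame: x ahead of the robot, y to its left, z up, the work surface at z = 0. Lengths are in m, angles in rad, forces in N, time in s.
With the tool pointing down it reaches from about 0.4 to 0.925 m from the base axis. Payload 3.4 kg.
Tool frame: the origin (TCP) lies midway between the tips of the shut fingers; the grasp point (between the pads) lies bot.hold_point_z behind it (bot.hold_point_z is the distance from the TCP to the grasp point, in m); z points along the fingers, y is the line along which they close (so a half turn about z gives the same grasp; the last joint's range is limited). The gripper opens to 85 mm and grips with 20 to 120 N. Pads are 22 mm wide; open, the fingers measure 114 mm over their backs; the gripper's body (76 mm by 85 mm) begins 54 mm behind the grasp point. The pads swing forward as they close: fully open they stand 13 mm farther back than shut.
Start: joints at [-1.177, 0.307, 1.506, -0, 1.328, -0.073], TCP at [0.259, -0.513, 0.231] pointing down, gripper open.
Joint ranges: [-3.12, 3.12], [-1.05, 2.28], [0.14, 2.33], [-1.42, 4.57], [0.1, 2.73], [-2.68, 2.68]. Speed limits (rad/s): [2.57, 2.57, 3.14, 3.14, 3.14, 3.14].

INTERFACE

Orientations are given as [roll, pitch, yaw] about the fixed x, y, z axes, in that order (R = Rz(yaw) Ry(pitch) Rx(roll)).
In Python, from rig import bot gives the robot as it stands.
- The arm moves only by the tool servo_tool, never from a script. Its argument "rows" is a list of rows, each a list of 7 numbers: the shift along the tool's x, y, z in mm, then the turn, a rotation vector about the tool's x, y, z in rad, then the finger opening in mm, from 0 to 85.4. In form: [[dx, dy, dz, ax, ay, az, jaw], ...]. A call has 1 to 10 rows; each row shifts and turns the commanded pose from where the row before left it, along the tool's axes as they then stand; what a row does not reach is not made up. A row lasts 1/8 s, in which the tool goes at most 62.5 mm and 10.7 degrees, less where a joint would pass 70% of its speed; a pose out of reach is approached as far as the arm can. A call with a gripper value outside its range is refused whole. The fingers move at their own pace and stop on an object; "squeeze" is the grip in N (left out, the last holds). Time passes only in rows, so rows that do not move let the fingers close. It gives the time, the measured TCP pose, the force, the opening and the grip force at its end, in the units of the state.
- bot.get_state(): the state, without advancing time (a new reading comes with each control period).
- bot.snapshot(name): name is "side" or "top" or "wrist"; returns the picture (384x512x3 uint8, blue, green, red); there is no depth.
- bot.get_calibration(name): a dict with "mtx" (3x3 intrinsics, pixels), "T" (4x4, takes a point from camera to world coordinates). Camera axes: x right, y down, z forward; pixel columns grow to the right and rows downward; lengths in m; the calibration is good to about 2 mm. A picture is of the moment at which its call begins: read the wrist's pose just before it. get_calibration takes no time and is no camera call; for the wrist camera it gives the pose at the moment of the call.
- bot.hand_in(): hands the job in; it is judged then, once.
The state is a dict: "time": time; "joint_pos": joint angles; "joint_velocities": joint speeds; "joint_torque": joint torques, N m; "tool_pos": TCP position; "eef_rot": TCP orientation; "contact_force": force on the tool from outside, world axes, zero at the start; "torque": the same for the moment, N m; "width": finger opening in m; "gripper_force": force on a finger pad.
Only numpy, scipy, OpenCV 4.12 (cv2) and the standard library are available. Lean on these libraries where they do the work, as an engineer would, in place of code of your own. Each camera call takes 0.05 s, during which the arm holds its last target. There are 200 camera calls.

## Working session

There is one attempt and no reset: what is moved stays moved. The work goes in short steps, Python scripts to look and compute and a tool call to move; the robot and the scene stay as the last step left them, time stands still between calls to the robot, and variables do not carry over. Pictures are saved under pics/ and viewed, at most 14 in all, crops included, and the job is handed in when it is done.

Besides the shell and the picture viewer there is one more tool, called after "Request:" as name(argument=value, ...) on one line, values as JSON. servo_tool: Moves the arm, as the interface text tells. Its arguments: {"type":"object","properties":{"rows":{"type":"array"},"squeeze":{"type":"number"}},"required":["rows"]}

```bash
mkdir -p pics; ls; python3 - <<'E'
from rig import bot
import cv2
s=bot.get_state()
for k in s: print(k,s[k])
print(bot.hold_point_z)
for n in("top","side"):
    cv2.imwrite(f"pics/{n}0.png",cv2.resize(bot.snapshot(n),(800,600)))
    c=bot.get_calibration(n);print(n,c["mtx"].tolist(),c["T"].round(4).tolist())
E
```

```text
pics
time 0.0
joint_pos [-1.17751793e+00  3.07528367e-01  1.50768933e+00 -8.53846973e-06
  1.32836053e+00 -7.34989995e-02]
joint_velocities [ 0.00122904 -0.00186634  0.0004574  -0.00012858 -0.00020954 -0.00039855]
joint_torque [ 3.05204936e-03 -4.57544553e+01 -2.51919830e+01  3.77437673e-04
  1.33500816e-02 -1.67343524e-05]
tool_pos [ 0.25846503 -0.51285686  0.23040056]
eef_rot [-3.13961183e+00 -1.37543833e-04  4.66779321e-01]
contact_force [ 0.44715527 -0.11625254  0.18538179]
torque [-0.03572152 -0.01970621 -0.06576569]
gripper_force 0.0
width 0.08498332983098186
0.0187
top [[452.0646296085412, 0.0, 244.81790564167758], [0.0, 452.0646296085412, 192.19525043878417], [0.0, 0.0, 1.0]] [[0.0195, -0.9811, 0.1926, 0.3085], [-0.9995, -0.0145, 0.0271, -0.0491], [-0.0238, -0.193, -0.9809, 1.3315], [0.0, 0.0, 0.0, 1.0]]
side [[422.202726395618, 0.0, 260.7426890560911], [0.0, 422.202726395618, 185.8863153145784], [0.0, 0.0, 1.0]] [[-0.7306, -0.3843, 0.5643, -0.1656], [-0.6827, 0.4034, -0.6092, 0.7278], [0.0064, -0.8304, -0.5571, 0.7757], [0.0, 0.0, 0.0, 1.0]]
```

View pics/top0.png

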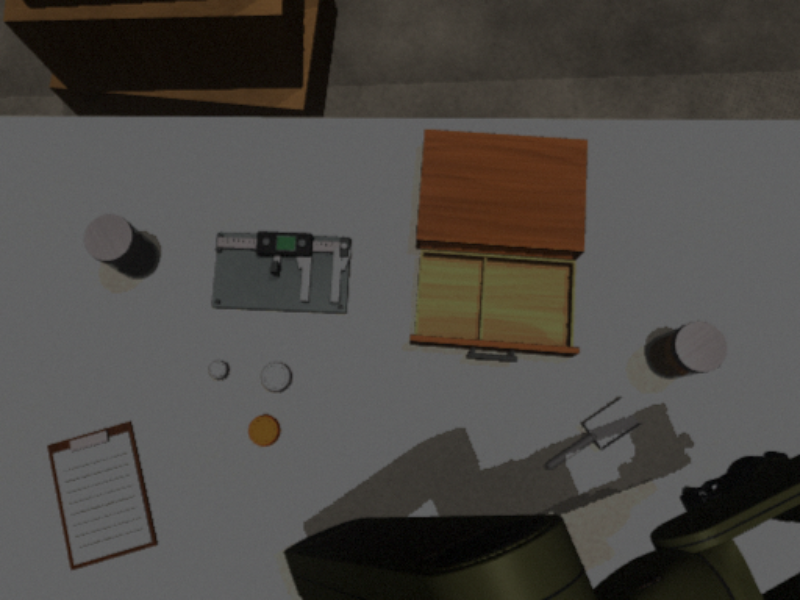

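View pics/side0.png

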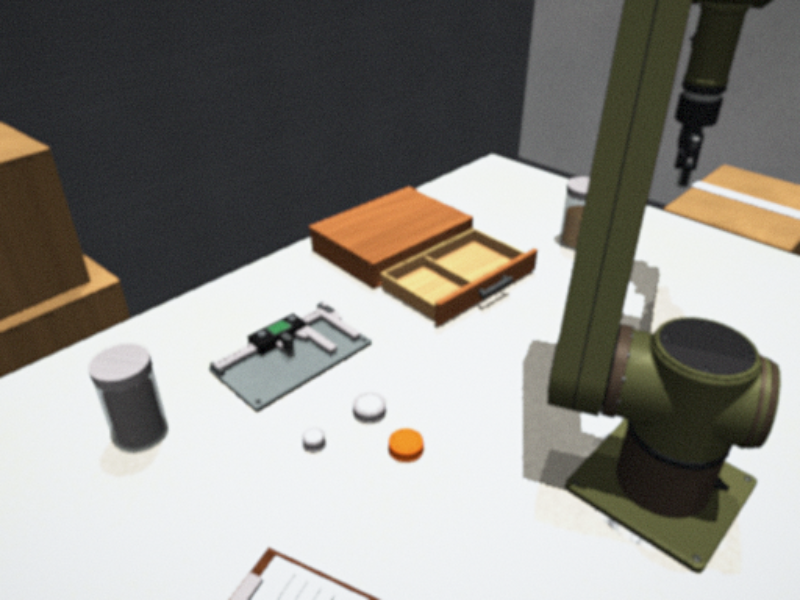

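The top view shows a small steel lid (218,370), a larger steel lid (276,377), an orange decoy (264,430), and the steel lids on the two jars at (108,238) and (700,347). The caliper is at (280,270) and the open drawer at (495,300). The two loose steel lids are the ones I want. I'll check this with crops.

```bash
cat > h.py <<'E'
import numpy as np, cv2
from rig import bot
def ray(n,u,v,z,c=None):
    c=c or bot.get_calibration(n); T=c["T"]
    d=T[:3,:3]@np.linalg.solve(c["mtx"],[u,v,1.]); o=T[:3,3]
    return o+d*(z-o[2])/d[2]
def crop(n,x0,x1,y0,y1,f,name,gain=1.0,im=None):
    im=bot.snapshot(n) if im is None else im
    cv2.imwrite(f"pics/{name}.png",cv2.resize(cv2.convertScaleAbs(im[y0:y1,x0:x1],alpha=gain),None,fx=f,fy=f,interpolation=cv2.INTER_CUBIC))
def px(x,y,x0,y0,f): return (x+.5)/f-.5+x0,(y+.5)/f-.5+y0
E
python3 - <<'E'
from h import *
im=bot.snapshot("top")
crop("top",130,240,140,285,4,"calc",1.8,im)
crop("top",255,380,75,235,3.7,"drw",1.8,im)
E
```

```text
(no output)
```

View pics/calc.png

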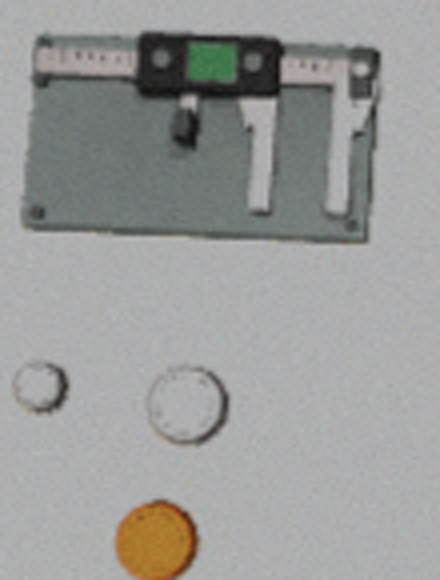

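View pics/drw.png

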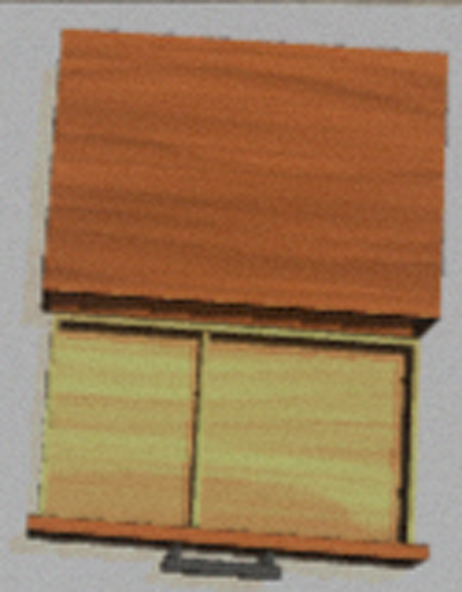

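```bash
python3 - <<'E'
from h import *
c=bot.get_calibration("top")
def P(n,x,y,z,x0,y0,f):
    p=ray("top",*px(x,y,x0,y0,f),z,c);print(n,p.round(4));return p
K=(130,140,4)
co=[P("c",*q,.012,*K) for q in[(35,37),(379,47),(368,241),(22,228)]]
m=np.mean(co,0);print(m,"yaw",[np.degrees(np.arctan2(*(a-b)[1::-1]))for a,b in[(co[0],co[3]),(co[1],co[2])]],np.degrees(np.arctan2(-(co[0]-co[1])[0],(co[0]-co[1])[1])),np.degrees(np.arctan2(-(co[3]-co[2])[0],(co[3]-co[2])[1])))
print([np.linalg.norm(co[i]-co[i-1]) for i in range(4)])
P("power",253,61,.045,*K);P("zero",161,58,.045,*K);P("thumb",184,122,.054,*K)
P("fixtip",326,212,.027,*K);P("fixroot",332,90,.027,*K);P("movtip",272,213,.027,*K);P("movroot",277,98,.027,*K)
P("s",38,384,.02,*K);P("L",186,403,.02,*K);P("or",155,539,.02,*K)
D=(255,75,3.7)
for n,x,y,z in[("unitTL",62,30,.066),("TR",447,53,.066),("BR",438,320,.066),("BL",43,292,.066),("divtop",205,335,.038),("divbot",194,525,.038),("L wall in",58,325,.044),("L in b",42,515,.044),("Rwall",413,345,.044),("Rb",400,543,.044),("pull",220,573,.036),("fl bl",45,516,.012),("frontL",28,516,.057),("frontR",428,548,.057)]: P(n,x,y,z,*D)
E
```

```text
c [0.6974 0.3148 0.012 ]
c [0.6928 0.0519 0.012 ]
c [0.5433 0.0558 0.012 ]
c [0.5492 0.3149 0.012 ]
[0.62069592 0.18433877 0.012     ] yaw [np.float64(-0.04026526929342382), np.float64(-1.5174301935449521)] -1.0077908574553673 -1.310041003162582
[np.float64(0.14819886849238323), np.float64(0.26298313866121925), np.float64(0.14955075422860337), np.float64(0.2591540831268283)]
power [0.6713 0.1423 0.045 ]
zero [0.6727 0.2108 0.045 ]
thumb [0.622  0.1896 0.054 ]
fixtip [0.5619 0.0862 0.027 ]
fixroot [0.6547 0.0849 0.027 ]
movtip [0.5605 0.1261 0.027 ]
movroot [0.648  0.1258 0.027 ]
s [0.4322 0.2932 0.02  ]
L [0.4203 0.1841 0.02  ]
or [0.3227 0.2017 0.02  ]
unitTL [ 0.8919 -0.0871  0.066 ]
TR [ 0.8748 -0.3956  0.066 ]
BR [ 0.6534 -0.3807  0.066 ]
BL [ 0.672  -0.0741  0.066 ]
divtop [ 0.6463 -0.2036  0.038 ]
divbot [ 0.4938 -0.1939  0.038 ]
L wall in [ 0.6514 -0.0867  0.044 ]
L in b [ 0.4989 -0.0756  0.044 ]
Rwall [ 0.6388 -0.3662  0.044 ]
Rb [ 0.4815 -0.3512  0.044 ]
pull [ 0.4569 -0.2139  0.036 ]
fl bl [ 0.5028 -0.0786  0.012 ]
frontL [ 0.496  -0.0646  0.057 ]
frontR [ 0.4762 -0.3693  0.057 ]
```

Crops confirm a 58 mm steel lid at crop pixel (186,403) and a 38 mm one at (38,384), with the orange decoy at (155,539). The power key is the right-hand one at (253,61) and the zero key is at (161,58). I'll move towards the power key and then check for lids hidden under the arm.

Request:
servo_tool(rows=[[0,0,0,0,0,0.162,0],[0,0,0,0,0,0.162,0],[0,0,0,0,0,0.161,0],[28,-47,0,0,0,0,0],[28,-47,0,0,0,0,0],[28,-47,0,0,0,0,0],[28,-47,0,0,0,0,0],[28,-47,0,0,0,0,0],[28,-47,0,0,0,0,0],[28,-47,0,0,0,0,0]], squeeze=25)

```text
time: 1.4
tool_pos: [0.4613, -0.1865, 0.2312]
eef_rot: [3.142, -0.0, -0.018]
contact_force: [0.4, -0.4, 0.3]
width: 0.0001
gripper_force: 0.0
```

Request:
servo_tool(rows=[[28,-47,0,0,0,0,0],[28,-47,0,0,0,0,0],[28,-47,0,0,0,0,0],[28,-47,0,0,0,0,0],[28,-47,0,0,0,0,0],[28,-47,0,0,0,0,0],[28,-47,0,0,0,0,0],[0,0,0,0,0,0,0],[0,0,0,0,0,0,0]])

```text
time: 2.52
tool_pos: [0.6619, 0.1371, 0.2305]
eef_rot: [3.141, 0.002, -0.017]
contact_force: [-0.1, 0.2, 0.1]
width: 0.0002
gripper_force: 0.0
```

```bash
cat >> h.py <<'E'
from scipy.spatial.transform import Rotation as Ro
def to(*t):
    s=bot.get_state();R=Ro.from_euler("xyz",s["eef_rot"])
    print("t",round(s["time"],2),"tcp",np.round(s["tool_pos"],4),"rpy",np.round(s["eef_rot"],4),"F",np.round(s["contact_force"],1),"w",round(s["width"],4),"g",round(s["gripper_force"],1))
    for p in t: print(p,"-> mm",(R.inv().apply(np.array(p)-s["tool_pos"])*1000).round(1))
E
python3 - <<'E'
from h import *
to((.672,.143,.055))
c=bot.get_calibration("wrist");print(c["mtx"].round(1).tolist(),c["T"].round(4).tolist())
a=bot.snapshot("wrist");b=bot.snapshot("top")
cv2.imwrite("pics/w1.png",np.hstack([cv2.resize(a,(400,300)),cv2.resize(b,(400,300))]))
E
```

```text
t 2.52 tcp [0.6619 0.1371 0.2305] rpy [ 3.1406e+00  2.0000e-03 -1.7500e-02] F [-0.1  0.2  0.1] w 0.0002 g 0.0
(0.672, 0.143, 0.055) -> mm [ 10.3  -6.3 175.4]
[[276.0, 0.0, 252.1], [0.0, 276.0, 194.4], [0.0, 0.0, 1.0]] [[-0.0173, -0.9598, -0.2801, 0.7327], [-0.9999, 0.0168, 0.004, 0.1359], [0.0009, 0.2801, -0.96, 0.3727], [0.0, 0.0, 0.0, 1.0]]
```

View pics/w1.png

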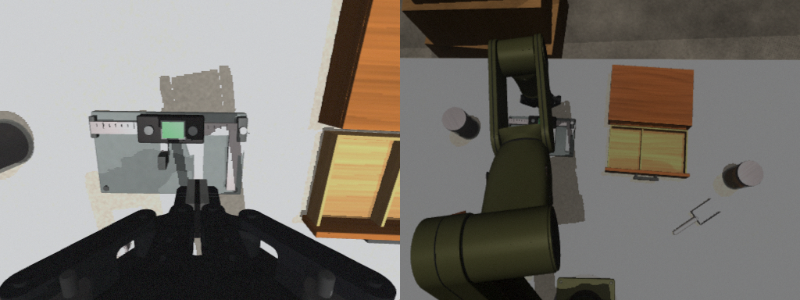

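The wrist and top views show only the two steel lids, so no third lid was hidden. The keys are at wrist pixels (205,130) and (149,131), half scale.

```bash
python3 - <<'E'
from h import *
for p in[(205,130),(149,131)]: print(ray("wrist",(p[0]+.5)*1.28-.5,(p[1]+.5)*1.28-.5,.045).round(4))
E
```

```text
[0.6716 0.1231 0.045 ]
[0.6717 0.2095 0.045 ]
```

Request:
servo_tool(rows=[[10,-6,30,0,0,0,0],[0,0,40,0,0,0,0],[0,0,40,0,0,0,0],[0,0,40,0,0,0,0],[0,0,20,0,0,0,0],[0,0,0,0,0,0,0]])

```text
time: 3.38
tool_pos: [0.6707, 0.1413, 0.0596]
eef_rot: [3.141, 0.005, -0.02]
contact_force: [0.1, 0.6, -1.4]
width: -0.0001
gripper_force: 0.0
```

Request:
servo_tool(rows=[[1,0,11,0,0,0,0],[0,0,3,0,0,0,0],[0,0,2,0,0,0,0],[0,0,1.5,0,0,0,0],[0,0,0,0,0,0,0],[0,0,0,0,0,0,0]])

```text
time: 4.12
tool_pos: [0.6741, 0.1431, 0.0443]
eef_rot: [-3.142, -0.001, -0.018]
contact_force: [-0.3, 0.5, 1.5]
width: 0.0
gripper_force: 0.9
```

Request:
servo_tool(rows=[[-2,0,1.5,0,0,0,0],[0,0,1,0,0,0,0],[0,0,0.5,0,0,0,0],[0,0,0,0,0,0,0],[0,0,0,0,0,0,0]])

```text
time: 4.75
tool_pos: [0.6728, 0.1433, 0.0413]
eef_rot: [-3.141, -0.002, -0.018]
contact_force: [3.9, 0.4, 4.6]
width: 0.0004
gripper_force: 2.3
```

Request:
servo_tool(rows=[[0,0,0.8,0,0,0,0],[0,0,0,0,0,0,0]])

```text
time: 5.0
tool_pos: [0.6728, 0.1432, 0.041]
eef_rot: [-3.141, -0.002, -0.018]
contact_force: [1.9, -0.5, 7.0]
width: 0.0003
gripper_force: 3.9
```

Request:
servo_tool(rows=[[0,0,-15,0,0,0,0],[0,0,-40,0,0,0,60],[0,0,0,0,0,0,60],[0,0,0,0,0,0,60]])

```text
time: 5.5
tool_pos: [0.6701, 0.1429, 0.0943]
eef_rot: [3.141, 0.003, -0.018]
contact_force: [-0.4, 0.8, 0.1]
width: 0.0547
gripper_force: 0.0
```

```bash
python3 - <<'E'
from h import *
to((.622,.1905,.06),(.622,.1905,.03))
crop("wrist",90,380,90,250,2.7,"w2")
c=bot.get_calibration("wrist");np.savez("w2",m=c["mtx"],T=c["T"])
E
```

```text
t 5.5 tcp [0.6701 0.1429 0.0943] rpy [ 3.1412e+00  3.1000e-03 -1.8200e-02] F [-0.4  0.8  0.1] w 0.0547 g 0.0
(0.622, 0.1905, 0.06) -> mm [-48.8 -46.7  34.4]
(0.622, 0.1905, 0.03) -> mm [-48.7 -46.7  64.4]
```

View pics/w2.png

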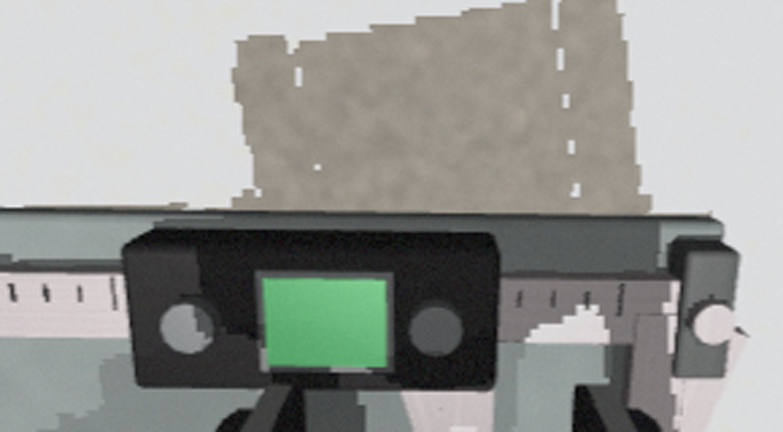

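The picture shows the power key at (436,330) and the zero key at (187,327), with the display lit. Next I'll pinch the thumb rest.

Request:
servo_tool(rows=[[-24,-23,0,0,0,0,42],[-25,-24,0,0,0,0,42],[0,0,0,0,0,0,42],[0,0,25,0,0,0,42],[0,0,25,0,0,0,42],[0,0,12,0,0,0,42],[0,0,0,0,0,0,42]])

```text
time: 6.42
tool_pos: [0.6229, 0.1903, 0.0315]
eef_rot: [3.141, 0.003, -0.019]
contact_force: [-0.2, -0.3, 0.4]
width: 0.0424
gripper_force: 0.0
```

Request:
servo_tool(rows=[[0,0,0,0,0,0,0],[0,0,0,0,0,0,0],[0,0,0,0,0,0,0],[0,0,0,0,0,0,0],[0,0,0,0,0,0,0]])

```text
time: 7.05
tool_pos: [0.6246, 0.1913, 0.0341]
eef_rot: [-3.141, -0.002, -0.018]
contact_force: [1.2, 0.8, 5.7]
width: 0.0114
gripper_force: 27.7
```

Request:
servo_tool(rows=[[0,3,-1,0,0,0,0],[0,5,-1,0,0,0,0],[0,6,0,0,0,0,0],[0,6,0,0,0,0,0],[0,6,0,0,0,0,0],[0,5,0,0,0,0,0],[0,4,0,0,0,0,0],[0,2,0,0,0,0,0]])

```text
time: 8.05
tool_pos: [0.6233, 0.1535, 0.0341]
eef_rot: [3.142, -0.0, -0.019]
contact_force: [4.8, 1.9, -7.5]
width: 0.0114
gripper_force: 26.0
```

Request:
servo_tool(rows=[[0,2,0,0,0,0,0],[0,2,0,0,0,0,0],[0,1,0,0,0,0,0],[0,0,0,0,0,0,0]])

```text
time: 8.55
tool_pos: [0.6233, 0.1515, 0.0341]
eef_rot: [-3.137, -0.001, -0.019]
contact_force: [5.8, 9.6, -8.5]
width: 0.0114
gripper_force: 26.0
```

Request:
servo_tool(rows=[[0,-0.5,1,0,0,0,42],[0,0,0,0,0,0,42],[0,0,-20,0,0,0,42],[0,0,-40,0,0,0,20],[24,-10,0,0,0,0,0],[25,-10,0,0,0,0,0],[0,0,0,0,0,0,0],[0,0,0,0,0,0,0]])

```text
time: 9.55
tool_pos: [0.6706, 0.1678, 0.0935]
eef_rot: [3.141, 0.003, -0.018]
contact_force: [0.2, -0.5, 0.3]
width: 0.0003
gripper_force: 0.0
```

```bash
python3 - <<'E'
from h import *
to((.672,.1715,.050))
crop("wrist",90,380,90,250,2.7,"w3")
for p in [(436,330),(187,327)]:
    z=np.load("w2.npz");print(ray("",*px(*p,90,90,2.7),.045,{"mtx":z["m"],"T":z["T"]}).round(4))
E
```

```text
t 9.55 tcp [0.6706 0.1678 0.0935] rpy [ 3.1406e+00  2.7000e-03 -1.8300e-02] F [ 0.2 -0.5  0.3] w 0.0003 g 0.0
(0.672, 0.1715, 0.05) -> mm [ 1.4 -3.8 43.5]
[0.6715 0.1434 0.045 ]
[0.6736 0.211  0.045 ]
```

View pics/w3.png

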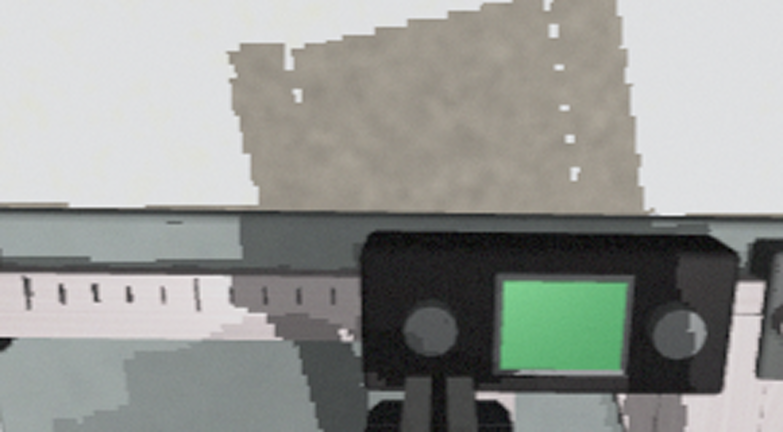

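The zero key is at (431,330), almost directly below the tool, and the jaws are shut. I'll press it now.

Request:
servo_tool(rows=[[1.5,-2.5,30,0,0,0,0],[0,0,12,0,0,0,0],[0,0,6,0,0,0,0],[0,0,2,0,0,0,0],[0,0,2,0,0,0,0],[0,0,1,0,0,0,0],[0,0,0,0,0,0,0]])

```text
time: 10.48
tool_pos: [0.6739, 0.171, 0.0417]
eef_rot: [3.142, -0.001, -0.018]
contact_force: [-2.3, -1.1, 3.6]
width: -0.0001
gripper_force: 2.1
```

Request:
servo_tool(rows=[[0,0,1,0,0,0,0],[0,0,0.5,0,0,0,0],[0,0,0,0,0,0,0],[0,0,0,0,0,0,0]])

```text
time: 10.98
tool_pos: [0.6739, 0.171, 0.0409]
eef_rot: [-3.142, -0.001, -0.018]
contact_force: [-4.0, -1.0, 10.0]
width: 0.0001
gripper_force: 4.9
```

Request:
servo_tool(rows=[[0,0,-20,0,0,0,0],[0,0,-32,0,0,0,42],[-25,10,0,0,0,0,42],[-25,10,0,0,0,0,42],[0,0,0,0,0,0,42],[0,0,0,0,0,0,42]])

```text
time: 11.72
tool_pos: [0.6249, 0.1523, 0.0917]
eef_rot: [-3.141, -0.002, -0.018]
contact_force: [0.0, -0.0, -0.6]
width: 0.0418
gripper_force: 0.0
```

```bash
python3 - <<'E'
from h import *
to((.624,.151,.036))
E
```

```text
t 11.72 tcp [0.6249 0.1523 0.0917] rpy [-3.1409e+00 -2.2000e-03 -1.8400e-02] F [ 0.  -0.  -0.6] w 0.0418 g 0.0
(0.624, 0.151, 0.036) -> mm [-1.   1.4 55.7]
```

Request:
servo_tool(rows=[[-1,1,25,0,0,0,42],[0,0,20,0,0,0,42],[0,0,10,0,0,0,42],[0,0,0,0,0,0,0],[0,0,0,0,0,0,0],[0,0,0,0,0,0,0],[0,0,0,0,0,0,0],[0,0,0,0,0,0,0]])

```text
time: 12.72
tool_pos: [0.6233, 0.1515, 0.0369]
eef_rot: [-3.141, -0.002, -0.018]
contact_force: [3.3, 2.7, -4.7]
width: 0.0113
gripper_force: 27.3
```

Request:
servo_tool(rows=[[0,-4,0,0,0,0,0],[0,-8,0,0,0,0,0],[0,-12,0,0,0,0,0],[0,-12,0,0,0,0,0],[0,-12,0,0,0,0,0],[0,-12,0,0,0,0,0],[0,-12,0,0,0,0,0],[0,-8,0,0,0,0,0],[0,-6,0,0,0,0,0],[0,0,0,0,0,0,0]])

```text
time: 13.98
tool_pos: [0.626, 0.2381, 0.0369]
eef_rot: [-3.141, -0.004, -0.018]
contact_force: [5.5, 1.3, -5.5]
width: 0.0111
gripper_force: 27.9
```

Request:
servo_tool(rows=[[0,0,0,0,0,0,42],[0,0,0,0,0,0,42],[0,0,-25,0,0,0,42],[0,0,-45,0,0,0,42],[-40,0,-30,0,0,0,70],[-50,10,0,0,0,0,70],[-50,20,0,0,0,0,70],[-50,20,0,0,0,0,70]])

```text
time: 14.98
tool_pos: [0.4306, 0.19, 0.1368]
eef_rot: [3.142, 0.001, -0.018]
contact_force: [-0.4, 0.4, 0.3]
width: 0.0699
gripper_force: 0.0
```

Request:
servo_tool(rows=[[0,0,0,0,0,-0.1765,72],[0,0,0,0,0,-0.1765,72],[0,0,0,0,0,-0.1765,72],[0,0,0,0,0,-0.1765,72],[0,0,0,0,0,-0.1765,72],[0,0,0,0,0,-0.1765,72],[0,0,0,0,0,-0.1765,72],[0,0,0,0,0,-0.1765,72],[0,0,0,0,0,-0.176,72],[0,0,0,0,0,0,72]])

```text
time: 16.23
tool_pos: [0.4324, 0.1904, 0.1367]
eef_rot: [-3.141, 0.0, 1.568]
contact_force: [-0.5, 0.1, 0.6]
width: 0.0722
gripper_force: 0.0
```

```bash
python3 - <<'E'
from h import *
to((.4203,.1841,.06),(.4203,.1841,.006))
c=bot.get_calibration("wrist");np.savez("w4",m=c["mtx"],T=c["T"])
cv2.imwrite("pics/w4.png",bot.snapshot("wrist"))
E
```

```text
t 16.23 tcp [0.4324 0.1904 0.1367] rpy [-3.1409e+00  1.0000e-04  1.5681e+00] F [-0.5  0.1  0.6] w 0.0722 g 0.0
(0.4203, 0.1841, 0.06) -> mm [ -6.3 -12.   76.7]
(0.4203, 0.1841, 0.006) -> mm [ -6.3 -12.  130.7]
```

View pics/w4.png

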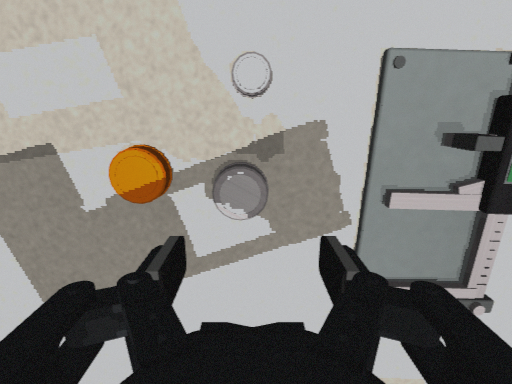

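```bash
python3 - <<'E'
from h import *
for p,z in[((240,189),.02),((251,73),.02),((391,210),.027),((505,297),.012),((388,280),.012)]: print(p,ray("wrist",*p,z).round(4))
E
```

```text
(240, 189) [0.4206 0.1915 0.02  ]
(251, 73) [0.4318 0.2955 0.02  ]
(391, 210) [0.5665 0.1718 0.027 ]
(505, 297) [0.7172 0.0621 0.012 ]
(388, 280) [0.5823 0.0845 0.012 ]
```

Request:
servo_tool(rows=[[-2,-12,30,0,0,0,72],[0,0,40,0,0,0,72],[0,0,40,0,0,0,72],[0,0,17,0,0,0,72],[0,0,5,0,0,0,72],[0,0,0,0,0,0,72]])

```text
time: 17.02
tool_pos: [0.4212, 0.1885, 0.0046]
eef_rot: [-3.142, -0.0, 1.569]
contact_force: [0.1, 0.2, 0.7]
width: 0.072
gripper_force: 0.0
```

Request:
servo_tool(rows=[[0,0,0,0,0,0,0],[0,0,0,0,0,0,0],[0,0,0,0,0,0,0],[0,0,0,0,0,0,0]], squeeze=40)

```text
time: 17.52
tool_pos: [0.4218, 0.1887, 0.0057]
eef_rot: [3.139, -0.001, 1.569]
contact_force: [-0.2, -0.4, 6.9]
width: 0.0563
gripper_force: 42.3
```

Request:
servo_tool(rows=[[0,0,-20,0,0,0,0],[0,0,-40,0,0,0,0],[-15,40,0,0,0,0,0],[-15,41,0,0,0,0,0],[-15,41,0,0,0,0,0],[-15,41,0,0,0,0,0],[0,0,0,0,0,0,0]])

```text
time: 18.4
tool_pos: [0.5886, 0.1272, 0.0653]
eef_rot: [3.136, -0.0, 1.567]
contact_force: [-0.3, -0.2, -0.7]
width: 0.0559
gripper_force: 42.9
```

```bash
python3 - <<'E'
from h import *
to((.585,.1285,.019))
cv2.imwrite("pics/w5.png",bot.snapshot("wrist"))
E
```

```text
t 18.4 tcp [0.5886 0.1272 0.0653] rpy [ 3.1362e+00 -4.0000e-04  1.5673e+00] F [-0.3 -0.2 -0.7] w 0.0559 g 42.9
(0.585, 0.1285, 0.019) -> mm [ 1.3 -3.8 46.2]
```

View pics/w5.png

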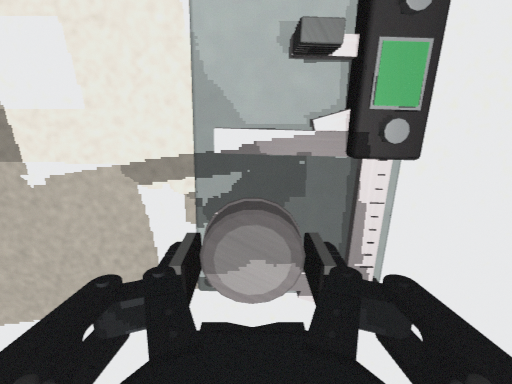

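```bash
python3 - <<'E'
from h import *
c=bot.get_calibration("wrist")
print(ray("wrist",252,251,.08,c).round(4), [ray("wrist",*p,.027,c).round(4) for p in((214,150),(298,152),(205,288),(305,291))])
E
```

```text
[0.5853 0.1314 0.08  ] [array([0.5608, 0.1762, 0.027 ]), array([0.6154, 0.1747, 0.027 ]), array([0.5498, 0.0728, 0.027 ]), array([0.6253, 0.07  , 0.027 ])]
```

Request:
servo_tool(rows=[[1,-3,25,0,0,0,0],[0,0,12,0,0,0,0],[0,0,6,0,0,0,0],[0,0,2,0,0,0,0],[0,0,1,0,0,0,0],[0,0,0,0,0,0,0]])

```text
time: 19.2
tool_pos: [0.5814, 0.1294, 0.019]
eef_rot: [3.141, -0.0, 1.57]
contact_force: [-0.1, -0.5, -0.6]
width: 0.0562
gripper_force: 42.9
```

Request:
servo_tool(rows=[[0,0,1,0,0,0,0],[0,0,0.8,0,0,0,0],[0,0,0,0,0,0,0]])

```text
time: 19.58
tool_pos: [0.5814, 0.1293, 0.0177]
eef_rot: [3.14, -0.0, 1.57]
contact_force: [-1.9, -0.0, 5.2]
width: 0.0563
gripper_force: 43.5
```

Request:
servo_tool(rows=[[0,0,0,0,0,0,74],[0,0,0,0,0,0,74],[0,0,-20,0,0,0,74],[0,0,-50,0,0,0,74],[0,0,-20,0,0,0.1765,42]], squeeze=27)

```text
time: 20.2
tool_pos: [0.5826, 0.1295, 0.1092]
eef_rot: [3.138, -0.001, 1.389]
contact_force: [0.7, 0.5, 0.5]
width: 0.0575
gripper_force: 0.0
```

Request:
servo_tool(rows=[[0,0,0,0,0,0.1765,42],[0,0,0,0,0,0.1765,42],[0,0,0,0,0,0.1765,42],[0,0,0,0,0,0.1765,42],[0,0,0,0,0,0.1765,42],[0,0,0,0,0,0.1765,42],[0,0,0,0,0,0.1765,42],[0,0,0,0,0,0.176,42],[0,0,0,0,0,0,42]])

```text
time: 21.32
tool_pos: [0.5809, 0.1293, 0.1065]
eef_rot: [3.142, 0.0, -0.016]
contact_force: [0.2, -1.4, 1.2]
width: 0.0419
gripper_force: 0.0
```

```bash
python3 - <<'E'
from h import *
to((.625,.238,.036))
E
```

```text
t 21.32 tcp [0.5809 0.1293 0.1065] rpy [ 3.1415e+00  5.0000e-04 -1.6400e-02] F [ 0.2 -1.4  1.2] w 0.0419 g 0.0
(0.625, 0.238, 0.036) -> mm [  42.4 -109.5   70.4]
```

Request:
servo_tool(rows=[[14,-36,0,0,0,0,42],[14,-37,0,0,0,0,42],[14,-36,0,0,0,0,42],[0,0,0,0,0,0,42],[0,0,30,0,0,0,42],[0,0,25,0,0,0,42],[0,0,15,0,0,0,42],[0,0,0,0,0,0,42]])

```text
time: 22.32
tool_pos: [0.6238, 0.2366, 0.0354]
eef_rot: [3.14, 0.003, -0.018]
contact_force: [0.2, 0.6, -0.6]
width: 0.0421
gripper_force: 0.0
```

Request:
servo_tool(rows=[[0,0,0,0,0,0,0],[0,0,0,0,0,0,0],[0,0,0,0,0,0,0],[0,0,0,0,0,0,0],[0,0,0,0,0,0,0]])

```text
time: 22.95
tool_pos: [0.626, 0.2377, 0.038]
eef_rot: [-3.141, -0.002, -0.018]
contact_force: [0.7, -0.2, 7.0]
width: 0.0112
gripper_force: 29.0
```

Request:
servo_tool(rows=[[0,3,-1,0,0,0,0],[0,5,0,0,0,0,0],[0,5,0,0,0,0,0],[0,5,0,0,0,0,0],[0,4,0,0,0,0,0],[0,2,0,0,0,0,0],[0,1,0,0,0,0,0],[0,0,0,0,0,0,0]])

```text
time: 23.95
tool_pos: [0.6251, 0.2124, 0.038]
eef_rot: [3.142, -0.001, -0.018]
contact_force: [2.7, 1.2, 3.4]
width: 0.0115
gripper_force: 28.8
```

Request:
servo_tool(rows=[[0,1.5,0,0,0,0,0],[0,1,0,0,0,0,0],[0,1,0,0,0,0,0],[0,0,0,0,0,0,0]])

```text
time: 24.45
tool_pos: [0.6251, 0.2093, 0.0381]
eef_rot: [-3.141, -0.001, -0.018]
contact_force: [3.5, 3.4, 4.7]
width: 0.0111
gripper_force: 28.9
```

Request:
servo_tool(rows=[[0,0.7,0,0,0,0,0],[0,0.5,0,0,0,0,0],[0,0,0,0,0,0,0],[0,0,0,0,0,0,0]])

```text
time: 24.95
tool_pos: [0.625, 0.2093, 0.038]
eef_rot: [-3.139, -0.001, -0.018]
contact_force: [3.3, 6.1, 4.3]
width: 0.0111
gripper_force: 28.9
```

Request:
servo_tool(rows=[[0,1,0,0,0,0,0],[0,1,0,0,0,0,0],[0,0,0,0,0,0,0],[0,0,0,0,0,0,0],[0,0,0,0,0,0,0]])

```text
time: 25.58
tool_pos: [0.625, 0.2091, 0.038]
eef_rot: [-3.137, -0.002, -0.019]
contact_force: [4.2, 10.1, 2.9]
width: 0.0111
gripper_force: 28.8
```

Request:
servo_tool(rows=[[0,-4,0,0,0,0,0],[0,-4,0,0,0,0,0],[0,-8,0,0,0,0,0],[0,-8,0,0,0,0,0],[0,-6,0,0,0,0,0],[0,-3,0,0,0,0,0],[0,0,0,0,0,0,0]])

```text
time: 26.45
tool_pos: [0.6259, 0.2379, 0.0381]
eef_rot: [3.14, -0.002, -0.018]
contact_force: [5.3, 0.1, 5.6]
width: 0.011
gripper_force: 29.0
```

Request:
servo_tool(rows=[[0,0,0,0,0,0,42],[0,0,0,0,0,0,42],[0,0,-25,0,0,0,42],[0,0,-45,0,0,0,72],[-15,42,0,0,0,0,74],[-15,42,0,0,0,0,74],[-14,36,0,0,0,0,74]])

```text
time: 27.32
tool_pos: [0.5762, 0.1182, 0.1068]
eef_rot: [3.141, 0.004, -0.018]
contact_force: [0.3, -1.4, -0.5]
width: 0.0739
gripper_force: 0.0
```

Request:
servo_tool(rows=[[0,0,0,0,0,-0.1765,74],[0,0,0,0,0,-0.1765,74],[0,0,0,0,0,-0.1765,74],[0,0,0,0,0,-0.1765,74],[0,0,0,0,0,-0.1765,74],[0,0,0,0,0,-0.1765,74],[0,0,0,0,0,-0.1765,74],[0,0,0,0,0,-0.1765,74],[0,0,0,0,0,-0.176,74],[0,0,0,0,0,0,74]])

```text
time: 28.58
tool_pos: [0.5772, 0.1194, 0.1068]
eef_rot: [-3.138, 0.001, 1.568]
contact_force: [-0.1, 0.2, 0.5]
width: 0.0743
gripper_force: 0.0
```

```bash
python3 - <<'E'
from h import *
to((.583,.116,.018))
cv2.imwrite("pics/w6.png",bot.snapshot("wrist"))
E
```

```text
t 28.57 tcp [0.5772 0.1194 0.1068] rpy [-3.1382e+00  6.0000e-04  1.5682e+00] F [-0.1  0.2  0.5] w 0.0743 g 0.0
(0.583, 0.116, 0.018) -> mm [-3.4  6.1 88.8]
```

View pics/w6.png

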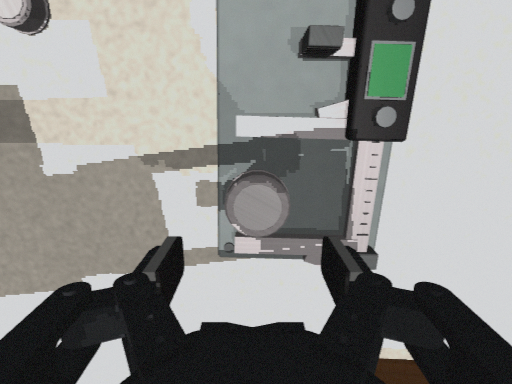

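The lid lies flat against the fixed jaw at (256,203), with the moving jaw open at (290,125).

```bash
python3 - <<'E'
from h import *
p=ray("wrist",256,203,.032);print(p.round(4));to((p[0],.115,.0175))
E
```

```text
[0.5804 0.1197 0.032 ]
t 28.62 tcp [0.5775 0.1195 0.107 ] rpy [-3.1389e+00  4.0000e-04  1.5668e+00] F [-0.   0.  -0.8] w 0.0738 g 0.0
(np.float64(0.5804419514102751), 0.115, 0.0175) -> mm [-4.4  3.2 89.5]
```

Request:
servo_tool(rows=[[-3,3,30,0,0,0,74],[0,0,30,0,0,0,74],[0,0,20,0,0,0,74],[0,0,9,0,0,0,74],[0,0,0,0,0,0,74],[0,0,0,0,0,0,0],[0,0,0,0,0,0,0],[0,0,0,0,0,0,0],[0,0,0,0,0,0,0]], squeeze=40)

```text
time: 29.75
tool_pos: [0.5828, 0.1168, 0.02]
eef_rot: [3.139, -0.0, 1.57]
contact_force: [-0.1, 0.2, 6.8]
width: 0.0563
gripper_force: 43.0
```

Request:
servo_tool(rows=[[0,0,-30,0,0,0,0],[0,0,-40,0,0,0,0],[0,0,-10,0,0,0,0],[-50,-2,0,0,0,0,0],[-50,-2,0,0,0,0,0],[-50,-2,0,0,0,0,0],[-50,-2,0,0,0,0,0],[-50,-2,0,0,0,0,0],[-50,-2,0,0,0,0,0],[-50,-2,0,0,0,0,0]])

```text
time: 31.0
tool_pos: [0.5666, -0.2346, 0.0976]
eef_rot: [-3.14, -0.001, 1.57]
contact_force: [0.1, 0.2, -0.2]
width: 0.0556
gripper_force: 43.0
```

Request:
servo_tool(rows=[[-48,-3,0,0,0,0,0],[0,0,0,0,0,0,0],[0,0,0,0,0,0,0]])

```text
time: 31.38
tool_pos: [0.5635, -0.2807, 0.0976]
eef_rot: [-3.14, -0.002, 1.569]
contact_force: [0.3, -0.3, -0.8]
width: 0.0557
gripper_force: 43.0
```

```bash
python3 - <<'E'
from h import *
to((.565,-.281,.0205))
cv2.imwrite("pics/w7.png",bot.snapshot("wrist"))
E
```

```text
t 31.38 tcp [ 0.5635 -0.2807  0.0976] rpy [-3.1396e+00 -1.8000e-03  1.5687e+00] F [ 0.3 -0.3 -0.8] w 0.0557 g 43.0
(0.565, -0.281, 0.0205) -> mm [-0.4  1.7 77.1]
```

View pics/w7.png

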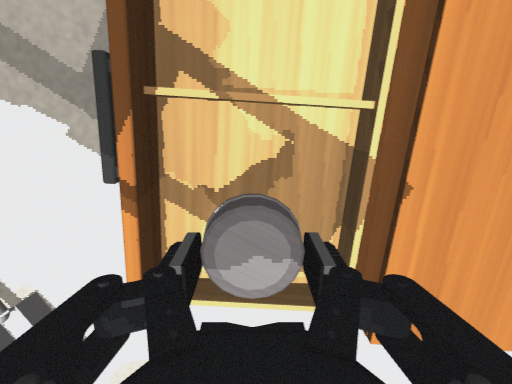

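The lid is held over the wide compartment, with the divider at about (260,97), and it is centred in x. I'll lower it.

Request:
servo_tool(rows=[[0,2,35,0,0,0,0],[0,0,25,0,0,0,0],[0,0,12,0,0,0,0],[0,0,4,0,0,0,0],[0,0,2,0,0,0,0],[0,0,0,0,0,0,0]])

```text
time: 32.17
tool_pos: [0.567, -0.2815, 0.0215]
eef_rot: [3.14, 0.001, 1.57]
contact_force: [-0.5, -0.2, -0.0]
width: 0.0557
gripper_force: 43.0
```

Request:
servo_tool(rows=[[0,0,1,0,0,0,0],[0,0,1,0,0,0,0],[0,0,0,0,0,0,0]])

```text
time: 32.55
tool_pos: [0.5669, -0.2817, 0.02]
eef_rot: [3.14, 0.001, 1.57]
contact_force: [-0.8, 0.1, 5.2]
width: 0.056
gripper_force: 43.6
```

Request:
servo_tool(rows=[[0,0,0,0,0,0,70],[0,0,0,0,0,0,70],[0,0,-25,0,0,0,70],[0,0,-50,0,0,0,70],[0,0,-45,0,0,0,70]])

```text
time: 33.17
tool_pos: [0.5663, -0.2813, 0.1396]
eef_rot: [-3.141, -0.0, 1.57]
contact_force: [0.0, -0.2, -0.2]
width: 0.0701
gripper_force: 0.0
```

Request:
servo_tool(rows=[[48,-11,0,0,0,0,56],[48,-11,0,0,0,0,56],[48,-11,0,0,0,0,56],[48,-11,0,0,0,0,56],[48,-11,0,0,0,0,56],[48,-11,0,0,0,0,56],[48,-11,0,0,0,0,56],[48,-11,0,0,0,0,56],[48,-11,0,0,0,0,56],[48,-11,0,0,0,0,56]])

```text
time: 34.42
tool_pos: [0.4565, 0.2003, 0.1388]
eef_rot: [3.141, -0.0, 1.57]
contact_force: [0.3, 0.5, 0.1]
width: 0.056
gripper_force: 0.0
```

Request:
servo_tool(rows=[[45,-11,0,0,0,0,56],[30,-11,0,0,0,0,56],[0,0,0,0,0,0,56]])

```text
time: 34.8
tool_pos: [0.4342, 0.2756, 0.1386]
eef_rot: [-3.141, -0.0, 1.573]
contact_force: [-0.6, -0.3, -0.1]
width: 0.0556
gripper_force: 0.0
```

```bash
python3 - <<'E'
from h import *
to((.432,.293,.005))
a=bot.snapshot("wrist");b=bot.snapshot("top")
cv2.imwrite("pics/w8.png",np.hstack([cv2.resize(a,(400,300)),cv2.resize(b[75:235,255:470],(400,300))]))
c=bot.get_calibration("wrist");np.savez("w8",m=c["mtx"],T=c["T"])
E
```

```text
t 34.8 tcp [0.4342 0.2756 0.1386] rpy [-3.1414e+00 -3.0000e-04  1.5733e+00] F [-0.6 -0.3 -0.1] w 0.0556 g 0.0
(0.432, 0.293, 0.005) -> mm [ 17.4  -2.1 133.6]
```

View pics/w8.png

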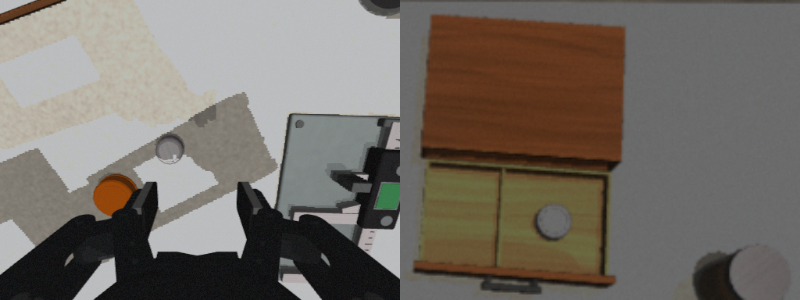

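The large lid lies flat in the wide compartment. The small lid is at wrist pixel (169,148), half scale.

```bash
python3 - <<'E'
from h import *
for q in((169,147),(112,195)):
  p=ray("wrist",(q[0]+.5)*1.28-.5,(q[1]+.5)*1.28-.5,.02);print(p.round(4))
E
```

```text
[0.3998 0.2747 0.02  ]
[0.3212 0.2083 0.02  ]
```

Request:
servo_tool(rows=[[-4,-34,40,0,0,0,60],[0,0,40,0,0,0,60],[0,0,30,0,0,0,60],[0,0,0,0,0,0,60]])

```text
time: 35.4
tool_pos: [0.3997, 0.2677, 0.027]
eef_rot: [-3.137, 0.003, 1.568]
contact_force: [-0.7, -0.1, -0.8]
width: 0.06
gripper_force: 0.0
```

```bash
python3 - <<'E'
from h import *
to((.4,.27,.005))
a=bot.snapshot("wrist")
crop("wrist",130,380,150,330,2.5,"w9",1,a)
E
```

```text
t 35.4 tcp [0.3997 0.2677 0.027 ] rpy [-3.1370e+00  2.8000e-03  1.5681e+00] F [-0.7 -0.1 -0.8] w 0.06 g 0.0
(0.4, 0.27, 0.005) -> mm [ 2.4  0.4 22. ]
```

View pics/w9.png

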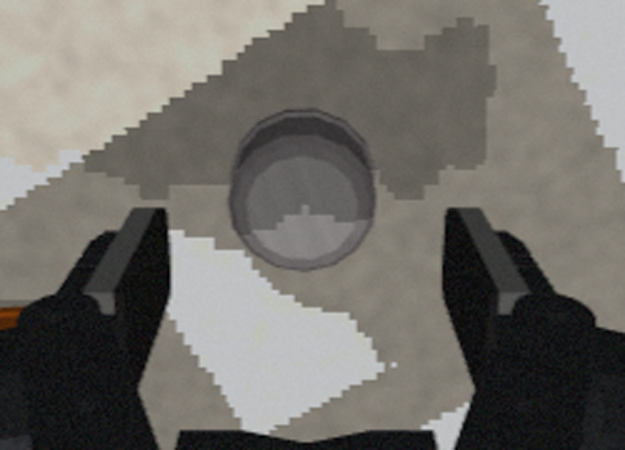

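```bash
python3 - <<'E'
from h import *
print(ray("wrist",*px(303,192,130,150,2.5),.02).round(4))
E
```

```text
[0.4    0.2758 0.02  ]
```

Request:
servo_tool(rows=[[5,0,12,0,0,0,60],[0,0,9,0,0,0,60],[0,0,1.5,0,0,0,60],[0,0,0,0,0,0,0],[0,0,0,0,0,0,0],[0,0,0,0,0,0,0],[0,0,0,0,0,0,0]])

```text
time: 36.33
tool_pos: [0.4011, 0.2749, 0.0066]
eef_rot: [3.141, -0.0, 1.57]
contact_force: [-1.3, 0.3, 6.5]
width: 0.036
gripper_force: 40.2
```

Request:
servo_tool(rows=[[0,0,-25,0,0,0,0],[0,0,-45,0,0,0,0],[-31,36,0,0,0,0,0],[-31,37,0,0,0,0,0],[-31,37,0,0,0,0,0],[-31,36,0,0,0,0,0],[-31,36,0,0,0,0,0],[0,0,0,0,0,0,0],[0,0,0,0,0,0,0]])

```text
time: 37.45
tool_pos: [0.5819, 0.1195, 0.0755]
eef_rot: [-3.14, -0.0, 1.569]
contact_force: [-0.9, 0.6, 0.4]
width: 0.0359
gripper_force: 40.1
```

```bash
python3 - <<'E'
from h import *
to((.583,.12,.0195))
cv2.imwrite("pics/w10.png",bot.snapshot("wrist"))
E
```

```text
t 37.45 tcp [0.5819 0.1195 0.0755] rpy [-3.1395e+00 -1.0000e-04  1.5689e+00] F [-0.9  0.6  0.4] w 0.0359 g 40.1
(0.583, 0.12, 0.0195) -> mm [ 0.5  1.3 56. ]
```

View pics/w10.png

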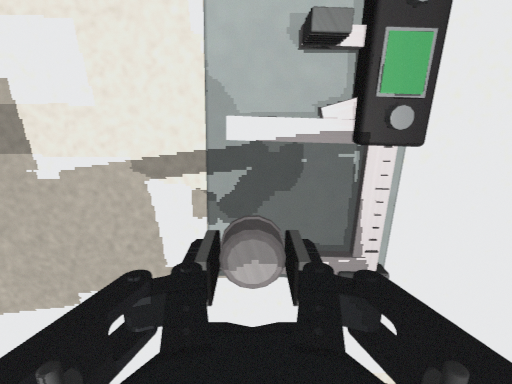

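The small lid is held square at (252,250) between the jaws, so I'll lower it.

Request:
servo_tool(rows=[[0,0,30,0,0,0,0],[0,0,16,0,0,0,0],[0,0,7,0,0,0,0],[0,0,2,0,0,0,0],[0,0,1.5,0,0,0,0],[0,0,0,0,0,0,0]])

```text
time: 38.25
tool_pos: [0.5833, 0.1197, 0.0202]
eef_rot: [3.141, -0.0, 1.57]
contact_force: [0.5, -0.3, -0.3]
width: 0.0363
gripper_force: 40.1
```

Request:
servo_tool(rows=[[0,0,1,0,0,0,0],[0,0,1,0,0,0,0],[0,0,0,0,0,0,0]])

```text
time: 38.62
tool_pos: [0.5832, 0.1196, 0.0187]
eef_rot: [3.141, -0.0, 1.57]
contact_force: [-1.3, -1.0, 5.1]
width: 0.0361
gripper_force: 40.6
```

Request:
servo_tool(rows=[[0,0,0,0,0,0,56],[0,0,0,0,0,0,56],[0,0,-20,0,0,0,56],[0,0,-50,0,0,0,56],[0,0,-20,0,0,0.1765,42]], squeeze=27)

```text
time: 39.25
tool_pos: [0.5844, 0.1198, 0.1102]
eef_rot: [3.138, -0.001, 1.389]
contact_force: [-0.0, 0.2, -0.3]
width: 0.0423
gripper_force: 0.0
```

Request:
servo_tool(rows=[[0,0,0,0,0,0.1765,42],[0,0,0,0,0,0.1765,42],[0,0,0,0,0,0.1765,42],[0,0,0,0,0,0.1765,42],[0,0,0,0,0,0.1765,42],[0,0,0,0,0,0.1765,42],[0,0,0,0,0,0.1765,42],[0,0,0,0,0,0.176,42],[0,0,0,0,0,0,42]])

```text
time: 40.38
tool_pos: [0.5827, 0.1196, 0.1075]
eef_rot: [3.142, 0.0, -0.016]
contact_force: [0.6, 0.0, 0.6]
width: 0.042
gripper_force: 0.0
```

```bash
python3 - <<'E'
from h import *
to((.625,.238,.037))
E
```

```text
t 40.38 tcp [0.5827 0.1196 0.1075] rpy [ 3.1415e+00  4.0000e-04 -1.6400e-02] F [0.6 0.  0.6] w 0.042 g 0.0
(0.625, 0.238, 0.037) -> mm [  40.4 -119.1   70.5]
```

Request:
servo_tool(rows=[[14,-40,0,0,0,0,42],[13,-40,0,0,0,0,42],[13,-39,0,0,0,0,42],[0,0,0,0,0,0,42],[0,0,30,0,0,0,42],[0,0,25,0,0,0,42],[0,0,15,0,0,0,42],[0,0,0,0,0,0,42]])

```text
time: 41.38
tool_pos: [0.6238, 0.2369, 0.0364]
eef_rot: [3.14, 0.003, -0.018]
contact_force: [-0.1, -0.1, 0.3]
width: 0.0423
gripper_force: 0.0
```

Request:
servo_tool(rows=[[0,0,0,0,0,0,0],[0,0,0,0,0,0,0],[0,0,0,0,0,0,0],[0,0,0,0,0,0,0],[0,0,0,0,0,0,0]])

```text
time: 42.0
tool_pos: [0.6259, 0.238, 0.039]
eef_rot: [-3.141, -0.002, -0.018]
contact_force: [-0.1, -1.4, 5.8]
width: 0.0112
gripper_force: 28.7
```

Contact is expected at y≈.1515+.038=.1895, so I'll approach to about .193.

Request:
servo_tool(rows=[[0,3,-1,0,0,0,0],[0,6,0,0,0,0,0],[0,7,0,0,0,0,0],[0,7,0,0,0,0,0],[0,7,0,0,0,0,0],[0,7,0,0,0,0,0],[0,5,0,0,0,0,0],[0,2,0,0,0,0,0],[0,1,0,0,0,0,0],[0,0,0,0,0,0,0]])

```text
time: 43.25
tool_pos: [0.6245, 0.1928, 0.039]
eef_rot: [3.141, -0.001, -0.018]
contact_force: [2.4, 0.2, 5.0]
width: 0.0113
gripper_force: 28.7
```

Request:
servo_tool(rows=[[0,1.5,0,0,0,0,0],[0,1.5,0,0,0,0,0],[0,1,0,0,0,0,0],[0,1,0,0,0,0,0],[0,0,0,0,0,0,0]])

```text
time: 43.88
tool_pos: [0.6245, 0.1893, 0.039]
eef_rot: [-3.14, -0.001, -0.018]
contact_force: [2.7, 5.2, 4.9]
width: 0.0113
gripper_force: 28.7
```

Request:
servo_tool(rows=[[0,1,0,0,0,0,0],[0,1,0,0,0,0,0],[0,0.5,0,0,0,0,0],[0,0,0,0,0,0,0],[0,0,0,0,0,0,0],[0,0,0,0,0,0,0]])

```text
time: 44.62
tool_pos: [0.6245, 0.1891, 0.039]
eef_rot: [-3.136, -0.001, -0.019]
contact_force: [2.0, 11.4, 4.5]
width: 0.0111
gripper_force: 28.6
```

Request:
servo_tool(rows=[[0,-4,0,0,0,0,0],[0,-4,0,0,0,0,0],[0,-9,0,0,0,0,0],[0,-9,0,0,0,0,0],[0,-9,0,0,0,0,0],[0,-9,0,0,0,0,0],[0,-6,0,0,0,0,0],[0,0,0,0,0,0,0]])

```text
time: 45.62
tool_pos: [0.6259, 0.2353, 0.039]
eef_rot: [3.141, -0.002, -0.017]
contact_force: [3.3, 0.7, 4.6]
width: 0.0113
gripper_force: 28.7
```

Request:
servo_tool(rows=[[0,0,0,0,0,0,42],[0,0,0,0,0,0,42],[0,0,-25,0,0,0,42],[0,0,-45,0,0,0,56],[-14,43,0,0,0,0,58],[-14,43,0,0,0,0,58],[-14,43,0,0,0,0,58]])

```text
time: 46.5
tool_pos: [0.5785, 0.1059, 0.108]
eef_rot: [3.141, 0.003, -0.017]
contact_force: [0.2, 0.3, -1.4]
width: 0.0579
gripper_force: 0.0
```

Request:
servo_tool(rows=[[0,0,0,0,0,-0.1765,58],[0,0,0,0,0,-0.1765,58],[0,0,0,0,0,-0.1765,58],[0,0,0,0,0,-0.1765,58],[0,0,0,0,0,-0.1765,58],[0,0,0,0,0,-0.1765,58],[0,0,0,0,0,-0.1765,58],[0,0,0,0,0,-0.1765,58],[0,0,0,0,0,-0.176,58],[0,0,0,0,0,0,58]])

```text
time: 47.75
tool_pos: [0.5792, 0.107, 0.1079]
eef_rot: [-3.139, 0.0, 1.568]
contact_force: [-0.1, -0.4, 0.8]
width: 0.0579
gripper_force: 0.0
```

```bash
python3 - <<'E'
from h import *
to((.583,.105,.0195))
cv2.imwrite("pics/w11.png",bot.snapshot("wrist"))
E
```

```text
t 47.75 tcp [0.5792 0.107  0.1079] rpy [-3.1386e+00  5.0000e-04  1.5681e+00] F [-0.1 -0.4  0.8] w 0.0579 g 0.0
(0.583, 0.105, 0.0195) -> mm [-1.9  4.1 88.4]
```

View pics/w11.png

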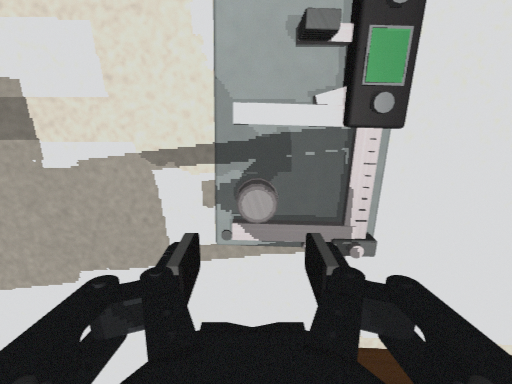

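That view shows the small lid against the fixed jaw at (258,202). It was my 15th picture, one over the limit of 14, so I'll work from numbers from here.

```bash
python3 - <<'E'
from h import *
p=ray("wrist",258,203,.032);print(p.round(4));to((p[0],.106,.0195))
E
```

```text
[0.5841 0.1069 0.032 ]
t 47.8 tcp [0.5795 0.107  0.108 ] rpy [-3.1393e+00  4.0000e-04  1.5667e+00] F [-0.3 -0.2 -0.2] w 0.0578 g 0.0
(np.float64(0.5841410082455697), 0.106, 0.0195) -> mm [-1.   4.8 88.5]
```

Request:
servo_tool(rows=[[-1,4,30,0,0,0,58],[0,0,30,0,0,0,58],[0,0,20,0,0,0,58],[0,0,8.5,0,0,0,58],[0,0,0,0,0,0,58],[0,0,0,0,0,0,0],[0,0,0,0,0,0,0],[0,0,0,0,0,0,0],[0,0,0,0,0,0,0]], squeeze=40)

```text
time: 48.92
tool_pos: [0.5856, 0.1063, 0.0214]
eef_rot: [3.139, -0.0, 1.57]
contact_force: [0.2, 0.0, 5.9]
width: 0.0358
gripper_force: 40.5
```

Request:
servo_tool(rows=[[0,0,-30,0,0,0,0],[0,0,-45,0,0,0,0],[-49,-2,0,0,0,0,0],[-49,-2,0,0,0,0,0],[-49,-2,0,0,0,0,0],[-49,-2,0,0,0,0,0],[-49,-2,0,0,0,0,0],[0,0,0,0,0,0,0],[0,0,0,0,0,0,0]])

```text
time: 50.05
tool_pos: [0.5739, -0.1386, 0.095]
eef_rot: [-3.141, -0.001, 1.569]
contact_force: [0.3, 0.2, 0.1]
width: 0.036
gripper_force: 40.1
```

```bash
python3 - <<'E'
from h import *
to((.574,-.139,.023))
E
```

```text
t 50.05 tcp [ 0.5739 -0.1386  0.095 ] rpy [-3.1409e+00 -8.0000e-04  1.5686e+00] F [0.3 0.2 0.1] w 0.036 g 40.1
(0.574, -0.139, 0.023) -> mm [-0.4  0.2 72. ]
```

Request:
servo_tool(rows=[[0,0,35,0,0,0,0],[0,0,23,0,0,0,0],[0,0,10,0,0,0,0],[0,0,4,0,0,0,0],[0,0,2,0,0,0,0],[0,0,1,0,0,0,0],[0,0,0,0,0,0,0]])

```text
time: 50.92
tool_pos: [0.5751, -0.1387, 0.0214]
eef_rot: [3.14, 0.0, 1.57]
contact_force: [-1.4, 2.0, 4.1]
width: 0.0359
gripper_force: 40.5
```

Request:
servo_tool(rows=[[0,0,0,0,0,0,56],[0,0,0,0,0,0,56],[0,0,-30,0,0,0,56],[0,0,-50,0,0,0,40],[-23,-58,0,0,0,0,0],[-23,-58,0,0,0,0,0],[-23,-58,0,0,0,0,0],[0,0,0,0,0,0,0],[0,0,0,0,0,0,0]])

```text
time: 52.05
tool_pos: [0.401, -0.2083, 0.1005]
eef_rot: [3.14, 0.001, 1.568]
contact_force: [0.5, 0.6, -0.4]
width: -0.0001
gripper_force: 0.0
```

```bash
python3 - <<'E'
from h import *
to((.415,-.209,.025))
im=bot.snapshot("top")
# bright steel in narrow bin: low-saturation pixels in the drawer area
r=im[140:220,262:372];hsv=cv2.cvtColor(r,cv2.COLOR_BGR2HSV)
m=((hsv[...,1]<60)&(hsv[...,2]>60)).astype(np.uint8)
n,l,s,c=cv2.connectedComponentsWithStats(m)
for i in range(1,n):
    if s[i,4]>25: print(s[i],ray("top",c[i][0]+262,c[i][1]+140,.032).round(4))
E
```

```text
t 52.05 tcp [ 0.401  -0.2083  0.1005] rpy [3.1400e+00 7.0000e-04 1.5684e+00] F [ 0.5  0.6 -0.4] w -0.0001 g 0.0
(0.415, -0.209, 0.025) -> mm [-0.6 13.9 75.6]
[  0   0   7  75 369] [ 0.6172 -0.069   0.032 ]
[105  23   5  57 242] [ 0.566  -0.3756  0.032 ]
[ 21  44  12  11 105] [ 0.5751 -0.1407  0.032 ]
[ 67  44  18  18 269] [ 0.567  -0.2836  0.032 ]
```

Request:
servo_tool(rows=[[0,0,35,0,0,0,0],[0,0,30,0,0,0,0],[0,0,10,0,0,0,0],[0,15,0,0,0,0,0],[0,15,0,0,0,0,0],[0,10,0,0,0,0,0],[0,8,0,0,0,0,0],[0,0,0,0,0,0,0]])

```text
time: 53.1
tool_pos: [0.4495, -0.2079, 0.0256]
eef_rot: [3.14, 0.001, 1.57]
contact_force: [-0.5, 0.7, -0.5]
width: 0.0
gripper_force: 0.0
```

Request:
servo_tool(rows=[[0,5,0,0,0,0,0],[-0.5,8,0,0,0,0,0],[-0.6,10,0,0,0,0,0],[-0.7,12,0,0,0,0,0],[-0.7,12,0,0,0,0,0],[-0.7,12,0,0,0,0,0],[-0.7,12,0,0,0,0,0],[-0.7,12,0,0,0,0,0],[-0.7,12,0,0,0,0,0]])

```text
time: 54.22
tool_pos: [0.5441, -0.2131, 0.0251]
eef_rot: [-3.141, 0.0, 1.57]
contact_force: [-2.8, -0.9, 0.3]
width: 0.0001
gripper_force: 1.4
```

Request:
servo_tool(rows=[[-0.7,12,0,0,0,0,0],[-0.7,12,0,0,0,0,0],[-0.7,11,0,0,0,0,0],[-0.5,8,0,0,0,0,0],[-0.4,6,0,0,0,0,0],[-0.3,5,0,0,0,0,0],[-0.3,4,0,0,0,0,0]])

```text
time: 55.1
tool_pos: [0.6014, -0.2168, 0.0252]
eef_rot: [-3.141, 0.0, 1.57]
contact_force: [-1.9, 0.6, -0.9]
width: 0.0001
gripper_force: 1.1
```

Request:
servo_tool(rows=[[-0.2,4,0,0,0,0,0],[-0.2,4,0,0,0,0,0],[-0.2,4,0,0,0,0,0],[-0.2,3,0,0,0,0,0],[-0.1,2,0,0,0,0,0],[0,0,0,0,0,0,0]])

```text
time: 55.85
tool_pos: [0.6189, -0.2177, 0.0253]
eef_rot: [3.141, 0.0, 1.57]
contact_force: [-0.4, -0.0, -0.2]
width: 0.0002
gripper_force: 0.4
```

Request:
servo_tool(rows=[[0,3,0,0,0,0,0],[0,2,0,0,0,0,0],[0,2,0,0,0,0,0],[0,1,0,0,0,0,0],[0,0,0,0,0,0,0]])

```text
time: 56.48
tool_pos: [0.6194, -0.2175, 0.0251]
eef_rot: [-3.129, -0.001, 1.57]
contact_force: [-15.1, -3.2, 11.0]
width: 0.0002
gripper_force: 7.9
```

Request:
servo_tool(rows=[[0,-15,0,0,0,0,0],[0,-25,0,0,0,0,0],[0,-25,0,0,0,0,0],[0,0,-50,0,0,0,0],[0,0,-50,0,0,0,0],[0,-50,-30,0,0,0,0],[0,-50,0,0,0,0,0],[0,0,0,0,0,0,0],[0,0,0,0,0,0,0]])

```text
time: 57.6
tool_pos: [0.4625, -0.2178, 0.1558]
eef_rot: [3.138, 0.001, 1.569]
contact_force: [-0.6, -0.1, 0.7]
width: 0.0003
gripper_force: 0.0
```

```bash
python3 - <<'E'
from h import *
to()
im=bot.snapshot("top"); r=im[120:215,262:372]
hsv=cv2.cvtColor(r,cv2.COLOR_BGR2HSV)
w=((hsv[...,1]>70)).astype(int)   # wood rows in column band left of the arm
for c in (20,40,60): print(c,"".join(map(str,w[:,c])))
rows=np.where(w[:,20])[0]; print("wood front edge", ray("top",282,120+rows.max(),.057).round(4))
E
```

```text
t 57.6 tcp [ 0.4625 -0.2178  0.1558] rpy [3.1384e+00 9.0000e-04 1.5693e+00] F [-0.6 -0.1  0.7] w 0.0003 g 0.0
20 11111111111111111111111111111111111111111110000000000000000000000000000000000000000000000000000
40 11111111111111111111111111111111111111111111100000000000000000000000000000000000000000000000000
60 11111111111111111111111111111111111111111111110000000000000001111111111100011111111100000100101
wood front edge [ 0.6498 -0.1202  0.057 ]
```

```bash
python3 -c "
from rig import bot
print(bot.hand_in())"
```

```text
the job is handed in; nothing more can be done
None
```

I handed the job in at 57.6 s, with the caliper powered and zeroed and the 58 mm and then the 38 mm lid (the only two present) measured. The lids lay flat in the wide and narrow compartments and the drawer was pushed to its hard stop. The hand-in returned no verdict, and I viewed 15 pictures against the limit of 14.

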